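Lock the wedger's blades and hold a tomato over them

ROBOT

A 6-joint arm with a two-finger parallel gripper is mounted at the origin on a cart in front of the work surface, level with it; the furniture and walls round the work are solid. World frame = base frame: x ahead of the robot, y to its left, z up, the work surface at z = 0. Lengths are in mm, angles in rad, forces in N, time in s.
With the tool pointing down it reaches from about 325 to 850 mm from the base axis. Payload 15.5 kg.
Tool frame: the origin (TCP) lies on the centre line of the jaws, within the pads' length; the fingertips stand 8 mm ahead of it and the grasp point (between the pads) lies 11 mm behind it; z points along the fingers, y is the line along which they close (so a half turn about z gives the same grasp; the last joint's range is limited). The gripper opens to 91 mm and grips with 3 to 60 N. Pads are 32 mm wide; open, the fingers measure 118 mm over their backs; the gripper's body (76 mm by 178 mm) begins 60 mm behind the grasp point.
Start: joints at [1.05, 0.494, 1.345, -0, 1.302, -0.096], TCP at [258.151, 569.196, 193.115] pointing down, gripper open.
Joint ranges: [-2.91, 2.91], [-0.82, 2.16], [0.22, 2.67], [-1.22, 4.37], [0.12, 2.79], [-3.08, 3.08]. Speed limits (rad/s): [1.89, 1.89, 2.57, 3.01, 3.01, 3.01].

INTERFACE

Orientations are given as a unit quaternion [w, x, y, z].
In Python, from workcell import ctrl gives the robot as it stands. Calls block until the motion is done:
- ctrl.reach(position, orientation): joint-space move of the TCP to a pose.
- ctrl.move_linear(position, attitude=None, feed=150, max_force=None): straight line of the TCP; attitude=None keeps the orientation; feed is the mean speed in mm/s. With max_force (N) it stops when the force on the tool has changed by that much, and returns True; else False.
- ctrl.movej(angles): joint-space move.
- ctrl.move_gripper(opening, force=None): finger opening in mm; force is the grip in N (None keeps the last); returns when the fingers have stopped.
- ctrl.sleep(seconds).
- ctrl.solve_ik(position, orientation): joint angles nearest the present ones, or None.
- ctrl.get_image(name): name is "scene" or "top"; returns a dict with "color" (480x640x3 uint8, red, green, blue), "intrinsics" (3x3 intrinsics, pixels), "dist" ([k1, k2, p1, p2, k3] as OpenCV has them; the pictures are not rectified), "R" (3x3) and "t" (3): a world point X has camera coordinates R X + t. Camera axes: x right, y down, z forward; pixel columns grow to the right and rows downward; lengths in mm; the calibration is good to about 2 mm. A picture is of the moment at which its call begins. There is no depth.
A pose or a line that the arm cannot do raises ctrl.MotionError and nothing moves.
- ctrl.sign_off(): hands the job in; it is judged then, once.
Readings, each from a call of its own:
- ctrl.current_clock(): time.
- ctrl.current_qpos(): joint angles.
- ctrl.current_qd(): joint speeds.
- ctrl.current_effort(): joint torques, N m.
- ctrl.current_ee_pos(): TCP position.
- ctrl.current_ee_rot(): TCP orientation.
- ctrl.current_force(): force on the tool from outside, world axes, zero at the start.
- ctrl.current_moment(): the same for the moment, N m.
- ctrl.current_width(): finger opening in mm.
- ctrl.current_finger_force(): force on a finger pad.
Only numpy, scipy, OpenCV 4.12 (cv2) and the standard library are available. Lean on these libraries where they do the work, as an engineer would, in place of code of your own. Each camera call takes 0.05 s, during which the arm holds its last target. There are 200 camera calls.

TASK

Secure the blade cartridge of the tomato wedger by turning the red-winged turnbutton on its front rail clockwise until it lies square across the cartridge's edge; only then lift the smaller tomato out of the sheet pan, carry it over the row of jars and hold it stem up over the coring tube in the middle of the blades, centred, about a finger's breadth (1 to 2 cm) above them and not touching. Finish still holding it there, keeping still: I want to see that its core is over the tube before it goes down on the blades. Leave the larger tomato, the onion and the jars where they stand.

Things in the scene. Friction and masses are not known exactly. Their poses are not given: they have to be found in the camera images.
- wedger: Tomato wedger, fixed to the worktop: a bright aluminium frame 200 x 200 mm on four legs, its top face 120 mm above the worktop. It may stand to the left or to the right, a little turned. Origin: on the worktop under the frame's centre; x points from the rail with the turnbutton (front, nearest the robot) to the rear, y to its left, z up. Two small steel clips at the rear edge rise to 128 mm.
- blade_cartridge: Black square blade cartridge, 136 x 136 x 14 mm, 0.45 kg, lying loose in the frame's recess with its top face flush with the frame. In its middle a steel ring 89 mm across outside, 78 mm inside, standing 4 mm proud, with six radial blades. Origin: centre of its underside, 106 mm above the worktop; axes as the wedger's.
- coring_tube (a point): Centre of the cartridge, at the upper rim of the steel coring tube (21 mm across) where the six blades meet; 126 mm above the worktop and the highest point of the blades (the blades' own edges reach 124 mm). Axes as the wedger's.
- turnbutton (a joint): Turnbutton on the middle of the wedger's front rail, an upright hinge with some friction (about 0.04 N m; it stays where it is left). 0 = open, its bar along the front rail (the wedger's y); it turns clockwise seen from above; pi/2 = secured, against its stop, its bar square across the rail with one end over the cartridge's edge. It starts between 0 and 0.35.
- wing (a point): Middle of the turnbutton's red thumb wing, on the hinge axis, 83 mm in front of the wedger's centre and 137.5 mm above the worktop. The wing is an upright plate 46 mm long, 9 mm thick and 20 mm high (from 128 to 148 mm above the worktop), centred here, with a steel bar 62 x 16 x 6 mm under it. The point's y axis runs along the wing and turns with it; its x axis is across the wing; z up.
- sheet_pan: Shallow aluminium sheet pan, fixed, 250 mm (its x) x 270 mm (its y), rim 25 mm high, floor 3 mm thick; on the other side of the jars from the wedger. Three things stand in it about 120 mm apart, in any order: the two tomatoes and a red onion. Origin: centre of its underside.
- tomato: The smaller tomato, the one to take: 59 mm across, 68 mm tall with its green stem on top, about 0.09 kg. Origin: centre of its underside; z up through the stem.
- tomato_middle (a point): Middle of the smaller tomato, 34 mm above its underside.
- big_tomato: The larger tomato, 74 mm across and 69 mm tall; not to be taken. Origin: centre of its underside.
- onion: Red onion, 67 mm across and 71 mm tall, not to be taken. Origin: centre of its underside.
- red_cap_jar: Spice jar, red cap, dark label, 45 mm across, 106 mm tall; one of four loose jars in a row, one behind the other, between the wedger and the sheet pan. Origin: centre of its underside.
- white_lid_jar: Glass jar with a pale lid, 67 mm across, 100 mm tall; one of four loose jars in a row, one behind the other, between the wedger and the sheet pan. Origin: centre of its underside.
- green_label_jar: Spice jar, red cap, green label, 45 mm across, 106 mm tall; one of four loose jars in a row, one behind the other, between the wedger and the sheet pan. Origin: centre of its underside.
- dark_lid_jar: Glass jar with a dark lid, 62 mm across, 85 mm tall; one of four loose jars in a row, one behind the other, between the wedger and the sheet pan. Origin: centre of its underside.
Things that resemble listed ones, but are neither listed nor needed, are in the scene too. What is shaped like the tomato but blue or orange is not meant.

How it is judged (in metres and radians):
On the way, in this order (a step that is already met when the one before it is completed fails the run):
1. the turnbutton is turned square across the cartridge's edge (within 13 degrees), while the tomato still stands in the pan (value of joint turnbutton above 1.345 rad and height (world z) of tomato below 0.03 m), for 0.2 s.
2. the smaller tomato is lifted out of the pan by the gripper, above the height of the jars (height (world z) of tomato above 0.108 m and contact force between the fingers and tomato above 0.5 N), for 0.1 s.
At the end, for the whole second after the job is handed in: Turnbutton within 13 degrees of square across; smaller tomato held still in the fingers, within 14 degrees of upright, its middle within 10 mm of the coring tube's axis, its underside 4 to 28 mm above the tube's rim, touching neither cartridge nor frame; cartridge seated (value of joint turnbutton above 1.345 rad and horizontal distance between tomato_middle and coring_tube below 0.01 m and z of tomato in the frame of coring_tube between 0.004 and 0.028 m and angle between tomato's own z axis and vertical below 0.25 rad and contact force between the fingers and tomato above 0.5 N and contact force between tomato and blade_cartridge below 0.05 N and contact force between tomato and wedger below 0.05 N and linear speed of tomato below 0.02 m/s and z of blade_cartridge in the frame of wedger below 0.109 m and horizontal distance between blade_cartridge and wedger below 0.006 m); the arm keeps its last pose, push and grip.
It fails at once if the smaller tomato is lifted while the turnbutton is not yet turned across (height (world z) of tomato above 0.06 m and value of joint turnbutton below 1.3 rad).
It fails at once if the tomato touches the blade cartridge or the wedger (contact force between tomato and blade_cartridge above 0.5 N or contact force between tomato and wedger above 0.5 N).
It fails at once if a jar, the larger tomato or the onion is knocked over or shifted by more than 30 mm (distance of any of red_cap_jar, white_lid_jar, green_label_jar, dark_lid_jar, big_tomato, onion from where it was at the start of the episode above 0.03 m or angle between any of red_cap_jar, white_lid_jar, green_label_jar, dark_lid_jar, big_tomato, onion's own z axis and vertical above 0.5 rad).
It also fails if it takes over 61 s, if anything falls off the work surface, if the arm or the gripper's body presses on something with over 40 N, if the wrist force passes 120 N, or if a joint passes its speed limit or range.

## Working session

There is one attempt and no reset: what is moved stays moved. The work goes in short steps, each a Python script; the robot and the scene stay as the last script left them, time stands still between calls to the robot, and variables do not carry over. Pictures are saved under pics/ and viewed, at most 10 in all, crops included, and the job is handed in when it is done.

```bash
mkdir -p pics; ls; python3 - <<'E'
from workcell import ctrl
import cv2,pickle
for n in("scene","top"):
    d=ctrl.get_image(n);pickle.dump(d,open(f"pics/{n}0.pkl","wb"))
    cv2.imwrite(f"pics/{n}0.png",d["color"][:,:,::-1])
    print(n,d["intrinsics"],d["dist"],d["R"],d["t"])
print(ctrl.current_clock())
E
```

```text
pics
scene [[568.42852009   0.         321.04518034]
 [  0.         568.42852009 244.721233  ]
 [  0.           0.           1.        ]] [-0.0115843  0.         0.         0.         0.       ] [[ 0.5121986  -0.85877949  0.01226306]
 [-0.61367366 -0.37592574 -0.69432304]
 [ 0.60088039  0.34810577 -0.71955899]] [-334.95941399  361.21519257 1294.2499254 ]
top [[575.25195994   0.         323.9140155 ]
 [  0.         575.25195994 245.04633753]
 [  0.           0.           1.        ]] [0.05186559 0.         0.         0.         0.        ] [[-0.14201482 -0.98984864 -0.00560866]
 [-0.9697254   0.14026038 -0.19989915]
 [ 0.19865658 -0.02294978 -0.97980042]] [ -10.32324439  515.74141922 1364.2062532 ]
0.1
```

View pics/scene0.png

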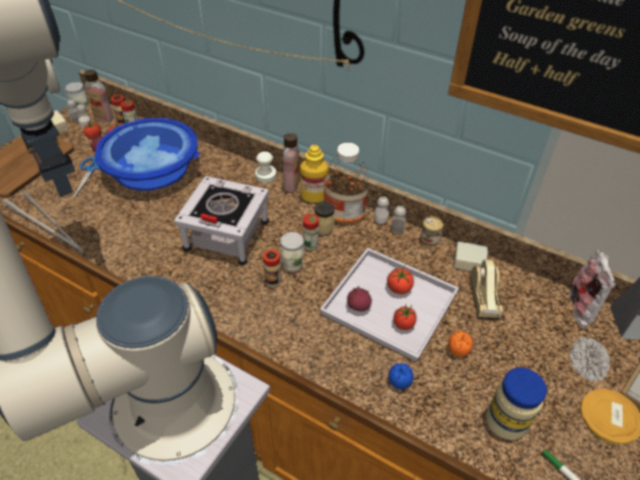

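View pics/top0.png

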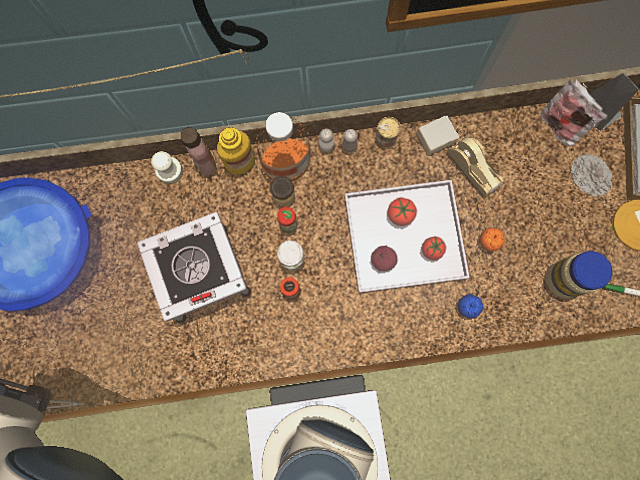

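The top view shows the wedger at (192,267) with its red wing at (202,297). The jar row runs from (282,190) to (289,288). In the pan are two red tomatoes at (402,211) and (433,248) and the onion at (384,258). There are also an orange decoy at (492,239) and a blue one at (470,306). The (433,248) tomato looks like the smaller of the two red ones, so I'll measure both and confirm in a crop.

```bash
cat > h.py <<'E'
import cv2,numpy as np,pickle
def und(d,uv): return cv2.undistortPoints(np.array(uv,float).reshape(-1,1,2),d["intrinsics"],np.array(d["dist"]))[:,0]
def ray(d,uv):
    R=np.array(d["R"]);v=np.c_[und(d,uv),np.ones(len(np.reshape(uv,(-1,2))))]@R
    return -R.T@np.array(d["t"]),v/np.linalg.norm(v,axis=1)[:,None]
def plane(d,uv,z):
    c,v=ray(d,uv);return c+v*((z-c[2])/v[:,2])[:,None]
def tri(d1,u1,d2,u2):
    P=[np.c_[d["R"],d["t"]] for d in(d1,d2)]
    X=cv2.triangulatePoints(P[0],P[1],und(d1,u1).T,und(d2,u2).T);X=(X[:3]/X[3]).T
    return X
def proj(d,X): return cv2.projectPoints(np.array(X,float).reshape(-1,1,3),cv2.Rodrigues(np.array(d["R"]))[0],np.array(d["t"]),d["intrinsics"],np.array(d["dist"]))[0][:,0]
def blobs(m,amin=20):
    n,l,s,c=cv2.connectedComponentsWithStats(m.astype(np.uint8));return [(s[i,4],*c[i],*s[i,:4]) for i in range(1,n) if s[i,4]>amin]
def load(n): return pickle.load(open(f"pics/{n}.pkl","rb"))
def red(d):
    h=cv2.cvtColor(d["color"],cv2.COLOR_RGB2HSV);return ((h[...,0]<8)|(h[...,0]>172))&(h[...,1]>170)&(h[...,2]>90)
E
python3 - <<'E'
from h import *
for n,roi in(("top0",(130,180,480,310)),("scene0",(170,170,460,350))):
    d=load(n);m=red(d);k=np.zeros_like(m);k[roi[1]:roi[3],roi[0]:roi[2]]=1
    print(n);[print(np.round(b,1)) for b in blobs(m&k,15)]
t=load("top0")["color"][:,:,::-1];s=load("scene0")["color"][:,:,::-1]
f=lambda i,x,y,w,h:cv2.resize(i[y:y+h,x:x+w],(400,300),interpolation=cv2.INTER_CUBIC)
o=np.vstack([np.hstack([f(t,125,200,132,99+0),f(t,360,185,120,90)]),np.hstack([f(s,170,165,112,84),f(s,335,255,108,81)])])
o[:300,:400]=cv2.resize(t[205:325,128:258+30],(400,300),interpolation=cv2.INTER_CUBIC)
cv2.imwrite("pics/crop1.png",o)
E
```

```text
top0
[181.  285.6 216.  278.  207.   18.   19. ]
[171.  289.2 286.6 280.  277.   19.   19. ]
[ 61.  200.7 296.6 191.  293.   20.    9. ]
scene0
[ 73.  336.6 204.  327.  198.   16.   12. ]
[ 91.  208.5 217.3 200.  213.   17.   10. ]
[135.  310.1 222.  303.  215.   15.   14. ]
[174.  271.1 258.  263.  250.   17.   16. ]
[325.  399.7 283.2 389.  271.   23.   22. ]
[247.  404.2 320.4 395.  311.   20.   18. ]
```

View pics/crop1.png

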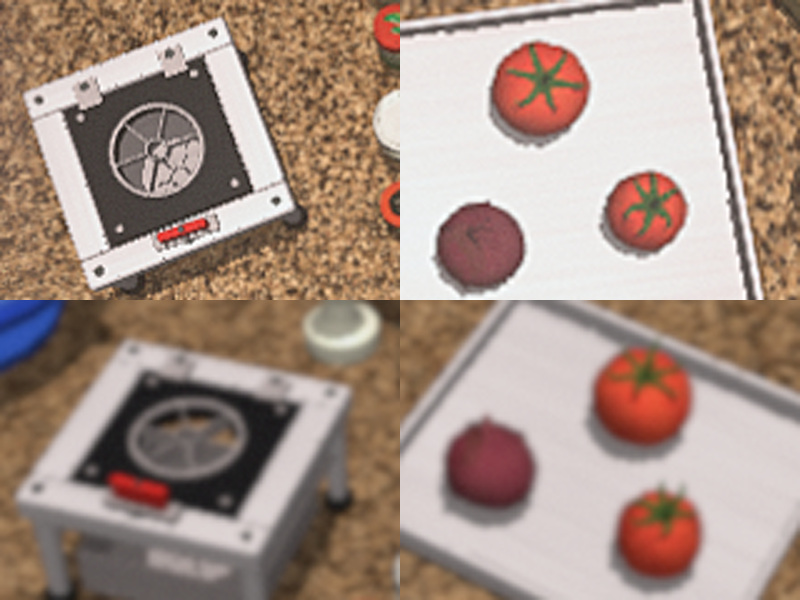

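The crop confirms it. The red tomato at (433,248) top / (404,319) scene is clearly the smaller of the two red ones. The one at (402,211) / (400,282) is the larger, (384,258) is the onion, and the orange and blue items are decoys. The wing at (201,297) is nearly along the front rail. Next I'll measure everything.

```bash
cat > meas.py <<'E'
from h import *
def big(m,seed):
    n,l,s,c=cv2.connectedComponentsWithStats(m.astype(np.uint8))
    ids=[i for i in range(1,n)];i=min(ids,key=lambda i:np.hypot(*(c[i]-seed))-s[i,4]**.5);return l==i
T=load("top0");S=load("scene0");D={"t":T,"s":S}
hsv={k:cv2.cvtColor(d["color"],cv2.COLOR_RGB2HSV) for k,d in D.items()}
def win(k,x0,y0,x1,y1):
    w=np.zeros((480,640),bool);w[y0:y1,x0:x1]=1;return w
def ell(m):
    c=max(cv2.findContours(m.astype(np.uint8),cv2.RETR_EXTERNAL,cv2.CHAIN_APPROX_NONE)[0],key=cv2.contourArea)
    return cv2.fitEllipse(cv2.convexHull(c)) ,c
E
python3 - <<'E'
from meas import *
# tomatoes/onion : saturated red incl green inside hull
W={"small":{"t":(418,233,448,264),"s":(388,300,422,335)},"big":{"t":(384,195,420,230),"s":(384,262,418,298)},"onion":{"t":(366,242,400,275),"s":(342,284,376,316)}}
for n,w in W.items():
    e={}
    for k in"ts":
        h=hsv[k];m=((h[...,0]<12)|(h[...,0]>155))&(h[...,1]>90)&win(k,*w[k])
        e[k]=ell(m)[0]
    X=tri(T,e["t"][0],S,e["s"][0])[0]
    print(n,np.round(X,1),[np.round(e[k][0]+e[k][1],1) for k in"ts"], "resid",np.round(proj(T,X)[0]-e["t"][0],1),np.round(proj(S,X)[0]-e["s"][0],1))
# ring & cartridge, frame
for k,w,seed in(("t",(133,205,252,325),(190,265)),("s",(172,172,275,240),(222,205))):
    h=hsv[k];dark=(h[...,2]<75)&win(k,*w)
    dark=big(dark,seed)
    c=max(cv2.findContours(dark.astype(np.uint8),cv2.RETR_EXTERNAL,cv2.CHAIN_APPROX_NONE)[0],key=cv2.contourArea)
    q=cv2.approxPolyN(c,4,-1,True) if False else cv2.minAreaRect(c)
    hole=np.zeros((480,640),np.uint8);cv2.drawContours(hole,[c],-1,1,-1)
    hb=max(blobs((hole>0)&~dark),key=lambda b:b[0])
    hm=big((hole>0)&~dark,(hb[1],hb[2]));e=ell(hm)[0]
    print(k,"dark",dark.sum(),q,"ring",hb[:3],e)
    if k=="t": print(np.round(plane(T,cv2.boxPoints(q),120),1), "ring@124",plane(T,e[0],124), plane(T,hb[1:3],124))
    else: print("ring@124",plane(S,e[0],124))
    D[k]["e"]=e[0]
    br=(h[...,1]<45)&(h[...,2]>150)&win(k,*w)
    hull=cv2.convexHull(np.argwhere(cv2.morphologyEx(br.astype(np.uint8),cv2.MORPH_OPEN,np.ones((3,3))))[:,::-1].astype(np.int32))
    p=cv2.approxPolyN(hull,4,-1,True).reshape(-1,2);print("frame",p.tolist())
    P=plane(D[k],p,120);print(np.round(P,1),"mean",P.mean(0),"angs",np.round(np.degrees(np.arctan2(*(np.roll(P,-1,0)-P)[:,1::-1].T)),1))
    r=((h[...,0]<12)|(h[...,0]>165))&(h[...,1]>120)&win(k,*((185,288,218,306) if k=="t" else (195,210,222,226)))
    ys,xs=np.nonzero(r);D[k]["w"]=(xs.mean(),ys.mean());rp=plane(D[k],np.c_[xs,ys],143)
    vv=np.linalg.svd(rp[:,:2]-rp[:,:2].mean(0))[2][0];print("wing",r.sum(),D[k]["w"],rp.mean(0),np.degrees(np.arctan2(vv[1],vv[0])))
print("ring tri",tri(T,T["e"],S,S["e"]),"wing tri",tri(T,T["w"],S,S["w"]))
# jars on top view
E
```

```text
small [ 468.1 -354.    31.5] [array([433.5, 247.7,  22.7,  23.2]), array([404.6, 318.2,  22.2,  23.6])] resid [ 0.3 -0.3] [-0.4  0.1]
big [ 571.6 -291.8   34.9] [array([401.7, 211.2,  27.1,  28.3]), array([400.2, 280.6,  26. ,  26.3])] resid [ 0.4 -0.5] [-0.6  0.2]
onion [ 460.2 -227.8   33. ] [array([384. , 257.8,  23.1,  25. ]), array([358.9, 299.4,  21.1,  22.9])] resid [ 0.3 -0.3] [-0.4  0.1]
t dark 1562 ((190.40724182128906, 265.53558349609375), (57.79976272583008, 61.17755126953125), 69.04422760009766) ring (np.int32(1617), np.float64(196.19171304885592), np.float64(265.8886827458256)) ((199.04556274414062, 266.13983154296875), (44.61385726928711, 57.39311218261719), 100.11695098876953)
[[542.3 317.1 120. ]
 [575.5 180.4 120. ]
 [441.2 146.4 120. ]
 [409.9 280.8 120. ]] ring@124 [[486.46344016 210.99362218 124.        ]] [[487.99591298 217.44766955 124.        ]]Traceback (most recent call last):
  File "<stdin>", line 26, in <module>
cv2.error: OpenCV(4.12.0) :-1: error: (-5:Bad argument) in function 'approxPolyN'
> Overload resolution failed:
>  - Argument 'epsilon_percentage' must be float, not bool
>  - Argument 'epsilon_percentage' must be float, not bool
```

```bash
python3 - <<'E'
from meas import *
for k,w,wr in(("t",(133,205,252,325),(165,241,216,291)),("s",(172,172,275,240),(198,184,246,224))):
    h=hsv[k];ring=(h[...,2]>100)&win(k,*wr)&(h[...,1]<70)
    rb=big(cv2.morphologyEx(ring.astype(np.uint8),cv2.MORPH_CLOSE,np.ones((3,3))),((wr[0]+wr[2])/2,(wr[1]+wr[3])/2))
    e=ell(rb)[0];D[k]["e"]=e[0];print(k,"ring",np.round(e[0]+e[1],1),"@124",np.round(plane(D[k],e[0],124),1))
    br=(h[...,1]<45)&(h[...,2]>(150 if k=="t" else 140))&win(k,*w)
    br=cv2.morphologyEx(br.astype(np.uint8),cv2.MORPH_OPEN,np.ones((3,3)))
    hull=cv2.convexHull(np.argwhere(br)[:,::-1].astype(np.int32))
    p=cv2.approxPolyN(hull,4).reshape(-1,2).astype(float);print("frame",p.tolist())
    P=plane(D[k],p,120);V=np.roll(P,-1,0)-P
    print(np.round(P,1).tolist(),"mean",P.mean(0),"len",np.linalg.norm(V,axis=1),"angs",np.round(np.degrees(np.arctan2(V[:,1],V[:,0])),1))
    r=((h[...,0]<12)|(h[...,0]>165))&(h[...,1]>120)&win(k,*((185,288,218,306) if k=="t" else (195,210,222,226)))
    ys,xs=np.nonzero(r);D[k]["w"]=(xs.mean(),ys.mean());rp=plane(D[k],np.c_[xs,ys],145)
    vv=np.linalg.svd(rp[:,:2]-rp[:,:2].mean(0))[2][0];print("wing",r.sum(),D[k]["w"],rp.mean(0),np.degrees(np.arctan2(vv[1],vv[0])))
print("ring tri",tri(T,T["e"],S,S["e"]),"wing tri",tri(T,T["w"],S,S["w"]))
img=T["color"][200:330,125:260,::-1].copy()
E
```

```text
t ring [190.2 264.5  37.3  39.2] @124 [[493.2 230.7 124. ]]
frame [[163.0, 321.0], [136.0, 242.0], [216.0, 211.0], [246.0, 288.0]]
[[373.2, 304.8, 120.0], [565.2, 351.2, 120.0], [613.2, 159.0, 120.0], [420.9, 110.0, 120.0]] mean [493.14147206 231.24334548 120.        ] len [197.56729867 198.02950445 198.50776978 200.60368937] angs [  13.6  -76.  -165.7  103.8]
wing 77 (np.float64(200.55844155844156), np.float64(296.7922077922078)) [412.19074099 210.26976727 145.        ] 99.98166166237097
s ring [222.  203.2  21.6  32.2] @124 [[496.4 229.2 124. ]]
frame [[234.0, 249.0], [173.0, 220.0], [204.0, 177.0], [280.0, 170.0]]
[[375.3, 97.2, 120.0], [376.2, 303.3, 120.0], [563.7, 348.0, 120.0], [707.9, 176.4, 120.0]] mean [505.7598288  231.23404417 120.        ] len [206.1371105  192.68324185 224.14985517 341.8892983 ] angs [  89.7   13.4  -50.  -166.6]
wing 122 (np.float64(208.54918032786884), np.float64(217.31967213114754)) [415.64195121 208.63936854 145.        ] -86.53380465753605
ring tri [[494.03126834 229.20692901 125.48449778]] wing tri [[413.17828106 208.6517539  146.67368053]]
```

```bash
cat >> h.py <<'E'
from scipy.spatial.transform import Rotation as Ro
def down(deg):
    a=np.radians(deg);c,s=np.cos(a),np.sin(a)
    q=Ro.from_matrix(np.array([[-s,c,0],[c,s,0],[0,0,-1]]).T).as_quat();return [float(v) for v in q[[3,0,1,2]]]
E
python3 - <<'E'
from h import *
from workcell import ctrl
W=[413,209.6]
for a in(10,190):
  for b in(0,-93): 
    q=ctrl.solve_ik(W+[141],down(a+b));print(a+b,None if q is None else np.round(q,3))
for a in(62,242): 
    for P in([468,-354,21],[468,-354,230],[493.6,230,250]):
        q=ctrl.solve_ik(P,down(a));print(a,P,None if q is None else np.round(q,3))
E
```

```text
10 [ 0.341  0.337  1.798 -0.     1.006  0.166]
-83 [ 0.341  0.337  1.798 -0.     1.006  1.789]
190 [ 0.341  0.337  1.798 -0.     1.006 -2.976]
97 [ 0.341  0.337  1.798 -0.     1.006 -1.352]
62 [468, -354, 21] [-0.749  0.654  1.609 -0.     0.879 -1.831]
62 [468, -354, 230] [-0.749  0.406  1.392 -0.     1.344 -1.831]
62 [493.6, 230, 250] [ 0.326  0.327  1.462 -0.     1.352 -0.756]
242 [468, -354, 21] [-0.749  0.654  1.609 -0.     0.879  1.31 ]
242 [468, -354, 230] [-0.749  0.406  1.392 -0.     1.344  1.31 ]
242 [493.6, 230, 250] [ 0.326  0.327  1.462 -0.     1.352  2.386]
```

```bash
python3 - <<'E'
from h import *
from workcell import ctrl
p=ctrl.current_ee_pos();ctrl.move_linear([p[0],p[1],260],feed=200)
ctrl.reach([413,209.6,240],down(10))
ctrl.move_gripper(34)
print(ctrl.move_linear([413,209.6,141],feed=80,max_force=8),ctrl.current_ee_pos())
f0=np.array(ctrl.current_force())
ctrl.move_gripper(0,5);ctrl.sleep(.3)
print(ctrl.current_width(),np.round(np.array(ctrl.current_force())-f0,2),ctrl.current_moment(),ctrl.current_finger_force(),ctrl.current_clock())
E
```

```text
False [413.25166681 209.69399211 141.38093845]
0.40152543560809895 [ 1.46  0.59 -1.44] [-0.05942315  0.05589675 -0.00121911] 0.0 5.3583
```

```bash
python3 - <<'E'
from workcell import ctrl
import cv2,pickle,numpy as np
I=[]
for n,(x,y,w,h) in(("scene",(150,100,150,150)),("top",(120,200,150,150))):
    d=ctrl.get_image(n);pickle.dump(d,open(f"pics/{n}1.pkl","wb"))
    I.append(cv2.resize(d["color"][y:y+h,x:x+w,::-1],(400,400),interpolation=cv2.INTER_CUBIC))
cv2.imwrite("pics/c2.png",np.hstack(I));print(ctrl.current_width(),ctrl.current_ee_pos(),ctrl.current_finger_force(),ctrl.current_force())
E
```

```text
0.14996086143439835 [412.99335397 209.59710376 141.00710811] 0.0 [-0.21964969  0.49756469 -0.53131867]
```

View pics/c2.png

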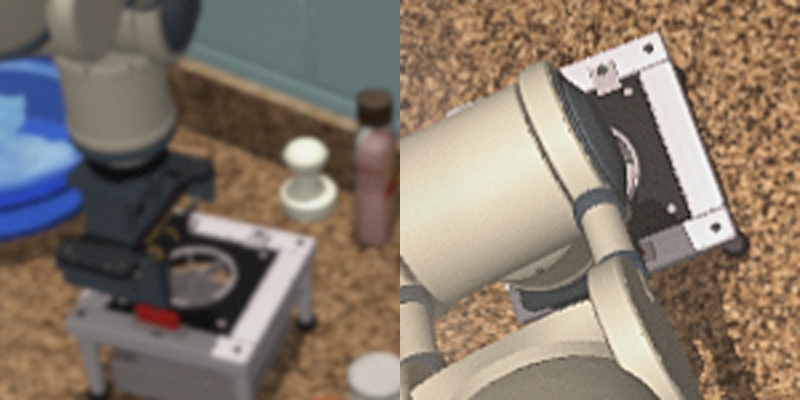

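```bash
python3 - <<'E'
from h import *
d=load("scene1");m=red(d)
print([np.round(b,1) for b in blobs(m,15) if 190<b[1]<230])
X=np.array([[413,209.6,141],[413,209.6,133],[413,209.6,152],[413,209.6,212],[413,209.6,148]]);p=proj(d,X);print(p.round(1))
x,y,w,h=175,165,80,60
i=cv2.resize(d["color"][y:y+h,x:x+w,::-1],(800,600),interpolation=cv2.INTER_CUBIC)
for q in p: cv2.circle(i,tuple(int(v) for v in((q-[x,y])*10+5)),4,(0,255,0),-1)
cv2.imwrite("pics/c3.png",i)
E
```

```text
[array([ 78. , 208.7, 218.1, 201. , 214. ,  16. ,   9. ])]
[[207.8 218.9]
 [208.2 221. ]
 [207.3 215.8]
 [204.2 198.8]
 [207.5 216.9]]
```

View pics/c3.png

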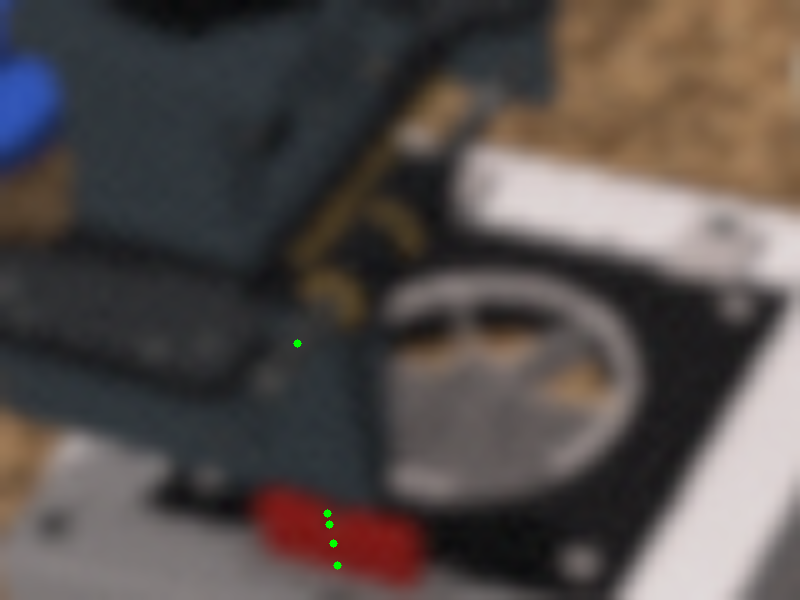

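The wing at (208,218) is in full view, with the closed fingertip ending at its upper edge. So the tips ended above or behind the wing. I'll probe the tip height by touch.

```bash
python3 - <<'E'
from h import *
from workcell import ctrl
print(ctrl.move_linear([413,209.6,175],feed=100))
print("closed",ctrl.move_linear([413,209.6,130],feed=25,max_force=4),np.round(ctrl.current_ee_pos(),1),np.round(ctrl.current_force(),1),ctrl.current_width(),ctrl.current_clock())
d=ctrl.get_image("scene");pickle.dump(d,open("pics/scene2.pkl","wb"))
print([np.round(b,1) for b in blobs(red(d),15) if 190<b[1]<230])
E
```

```text
False
closed False [413.1 209.6 130.1] [ 0.1  0.4 -0. ] 0.5054405597896013 7.9
[array([ 49. , 209.7, 219.3, 202. , 217. ,  15. ,   6. ])]
```

```bash
python3 - <<'E'
from h import *
from workcell import ctrl
print("closed",ctrl.move_linear([413,209.6,105],feed=20,max_force=4),np.round(ctrl.current_ee_pos(),1),np.round(ctrl.current_force(),1),ctrl.current_width(),ctrl.current_clock())
d=ctrl.get_image("scene");pickle.dump(d,open("pics/scene3.pkl","wb"))
print([np.round(b,1) for b in blobs(red(d),15) if 190<b[1]<230])
cv2.imwrite("pics/c4.png",cv2.resize(d["color"][80:260,110:350,::-1],(800,600),interpolation=cv2.INTER_CUBIC))
E
```

```text
closed True [413.1 209.6 126.9] [-0.3 -0.7  7.4] 0.4624683730721132 8.3917
[array([ 36. , 210.8, 219.8, 203. , 218. ,  14. ,   5. ])]
```

View pics/c4.png

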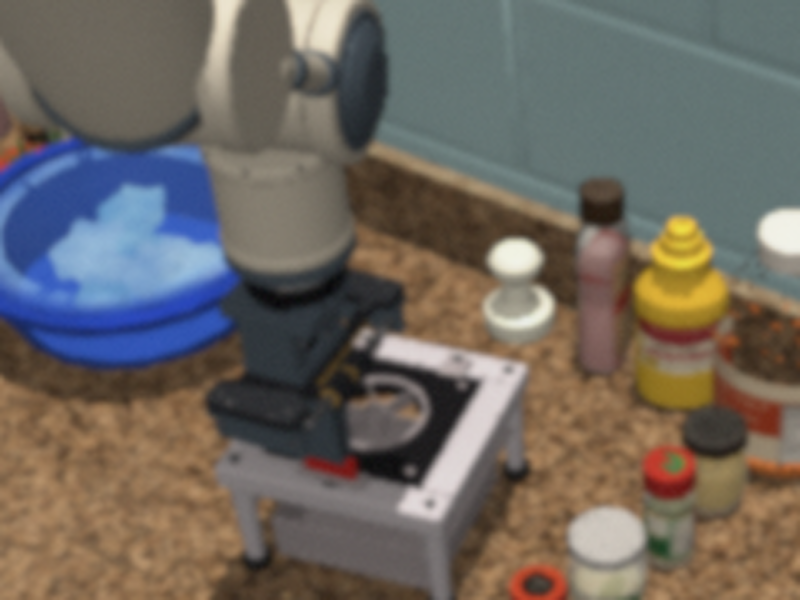

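The gripper body hides the fingertips. Touch came at TCP z 127: either the wing top with tips about 21 mm shorter than stated, or the rail or cartridge if the tips are off sideways. Descending with the jaws open over the wing will tell which.

```bash
python3 - <<'E'
from h import *
from workcell import ctrl
ctrl.move_linear([413,209.6,165],feed=150);ctrl.move_gripper(34)
print(ctrl.move_linear([413,209.6,117],feed=40,max_force=4),np.round(ctrl.current_ee_pos(),1),np.round(ctrl.current_force(),1))
p=ctrl.current_ee_pos()
if p[2]<126:
    ctrl.move_gripper(0,5);ctrl.sleep(.3)
print(ctrl.current_width(),np.round(ctrl.current_force(),1),ctrl.current_finger_force(),ctrl.current_clock())
E
```

```text
False [413.1 209.7 117.2] [-0.2 -0.  -0.7]
8.853538880617924 [ 9.1 -0.9 -5.7] 4.996560970321298 11.75
```

The width of 8.9 mm shows the wing is held, so the fingertips really are about 21 mm higher than stated (tip ≈ TCP + 13). I'll allow for that with the tomato. Now I turn the button clockwise.

```bash
python3 - <<'E'
from h import *
from workcell import ctrl
ctrl.move_linear([413.8,209.6,116],feed=50)
print(np.round(ctrl.current_force(),1))
for a in(-20,-50,-70,-76,-79):
    ctrl.movej(list(ctrl.solve_ik([413.5,209.6,116],down(a))))
    print(a,np.round(ctrl.current_force(),1),np.round(ctrl.current_moment(),2),round(ctrl.current_width(),2),round(ctrl.current_clock(),2))
E
```

```text
[ 4.8  0.3 -0. ]
-20 [5.7 1.  1.2] [ 0.04 -1.11 -0.01] 8.93 12.58
-50 [4.4 1.9 1.9] [ 0.28 -0.81 -0.05] 8.81 13.17
-70 [4.6 3.1 1.6] [ 0.59 -0.66 -0.04] 8.8 13.61
-76 [4.7 3.8 1.9] [ 0.64 -0.6  -0.05] 8.62 13.86
-79 [3.8 4.  2.4] [ 0.76 -0.52  0.16] 10.18 14.11
```

```bash
python3 - <<'E'
from h import *
from workcell import ctrl
ctrl.move_gripper(40);ctrl.move_linear([413.5,209.6,220],feed=200)
ctrl.reach([468,-354,200],down(62));ctrl.move_gripper(91)
for n in("scene","top"):
    d=ctrl.get_image(n);pickle.dump(d,open(f"pics/{n}4.pkl","wb"))
t=load("top4");s=load("scene4")
for d,w in((t,(180,270,225,310)),(s,(190,200,230,232))):
    h=cv2.cvtColor(d["color"],cv2.COLOR_RGB2HSV);m=((h[...,0]<12)|(h[...,0]>165))&(h[...,1]>120)
    k=np.zeros_like(m);k[w[1]:w[3],w[0]:w[2]]=1;ys,xs=np.nonzero(m&k)
    rp=plane(d,np.c_[xs,ys],145)[:,:2];v=np.linalg.svd(rp-rp.mean(0))[2][0];print(len(xs),rp.mean(0),np.degrees(np.arctan(v[1]/v[0])))
cv2.imwrite("pics/c5.png",np.hstack([cv2.resize(t["color"][205:325,128:228,::-1],(300,360),interpolation=cv2.INTER_CUBIC),cv2.resize(s["color"][170:370,200:450,::-1],(450,360),interpolation=cv2.INTER_CUBIC)]))
print(ctrl.current_clock(),ctrl.current_ee_pos())
E
```

```text
85 [411.81152528 210.04666286] 14.313186112251163
73 [415.63254197 209.59105157] 23.750672350186363
19.5083 [ 468.00207057 -354.0022737   200.01197355]
```

View pics/c5.png

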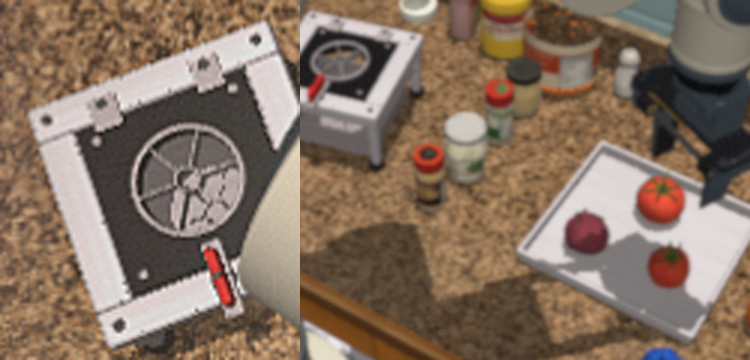

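The top view shows the wing square across the edge at (218,272 in the crop), 14.3° against the frame's 13.9°. The tomatoes, onion and jars have not moved. Next is the grasp of the smaller tomato.

```bash
python3 - <<'E'
from h import *
from workcell import ctrl
X=[468,-354.]
ctrl.move_linear(X+[60],feed=200)
print(ctrl.move_linear(X+[1],feed=50,max_force=5),np.round(ctrl.current_ee_pos(),1),np.round(ctrl.current_force(),1))
ctrl.move_gripper(30,12);ctrl.sleep(.2)
print(ctrl.current_width(),ctrl.current_finger_force(),np.round(ctrl.current_force(),1),ctrl.current_clock())
E
```

```text
False [ 468.2 -354.2    1.3] [ 0.7 -0.  -0.3]
56.821637461875 12.000084612518549 [0.  0.7 0.7] 22.5167
```

```bash
python3 - <<'E'
from h import *
from workcell import ctrl
ctrl.move_linear([468,-354,40],feed=60);print(ctrl.current_width(),ctrl.current_finger_force())
ctrl.move_linear([468,-354,190],feed=150);ctrl.sleep(.3)
for n in("scene","top"):
    d=ctrl.get_image(n);pickle.dump(d,open(f"pics/{n}5.pkl","wb"))
print(ctrl.current_width(),ctrl.current_finger_force(),np.round(ctrl.current_force(),2),ctrl.current_clock(),np.round(ctrl.current_ee_pos(),1))
s=load("scene5");print(proj(s,[468,-354,31.5+189]))
h=cv2.cvtColor(s["color"],cv2.COLOR_RGB2HSV);m=((h[...,0]<12)|(h[...,0]>160))&(h[...,1]>110)
print([np.round(b,1) for b in blobs(m,30) if b[1]>300 and 180<b[2]<340])
c=proj(s,[468,-354,220])[0].astype(int);x,y=c-[60,45]
cv2.imwrite("pics/c6.png",cv2.resize(s["color"][y:y+90,x:x+120,::-1],(640,480),interpolation=cv2.INTER_CUBIC));print(x,y)
E
```

```text
56.6629675350083 11.999930441379547
56.64904060969839 11.99988448061049 [ 1.05  0.39 -0.91] 24.8667 [ 468.  -354.   189.8]
[[413.93626488 268.4404065 ]]
[array([131. , 317.9, 181.1, 302. , 176. ,  31. ,  13. ]), array([186. , 334.7, 202.3, 325. , 192. ,  20. ,  19. ]), array([ 45. , 364.8, 200.6, 363. , 195. ,   5. ,  12. ]), array([220. , 310. , 221.1, 302. , 213. ,  17. ,  17. ]), array([ 34. , 352.4, 218.9, 345. , 216. ,  17. ,   7. ]), array([698. , 403.5, 277. , 388. , 258. ,  32. ,  36. ]), array([ 86. , 593. , 286.9, 587. , 280. ,  13. ,  16. ]), array([ 82. , 582. , 289.1, 577. , 282. ,  10. ,  13. ]), array([358. , 358.8, 299.5, 348. , 289. ,  22. ,  21. ]), array([ 35. , 462.7, 337.4, 459. , 331. ,   7. ,  11. ])]
353 223
```

View pics/c6.png

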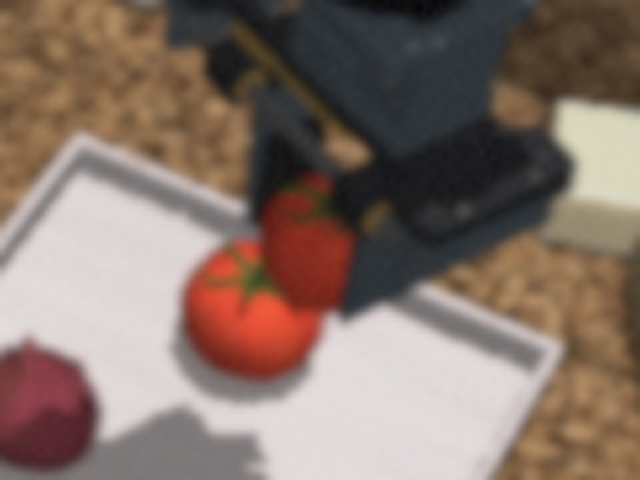

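The smaller tomato is held upright between the pads. Its visible bottom at (413,281) and left edge at (402,270) match the predicted rigid lift, so the underside is about TCP + 2 mm. Next I carry it over the jars at constant yaw.

```bash
python3 - <<'E'
from h import *
from workcell import ctrl
ctrl.move_linear([468,-354,220],feed=120)
ctrl.move_linear([493.5,230.2,220],feed=130)
ctrl.move_linear([493.5,230.2,150],feed=50);ctrl.sleep(.4)
for n in("scene","top"):
    d=ctrl.get_image(n);pickle.dump(d,open(f"pics/{n}6.pkl","wb"))
print(ctrl.current_width(),ctrl.current_finger_force(),np.round(ctrl.current_force(),2),ctrl.current_clock(),np.round(ctrl.current_ee_pos(),1))
s=load("scene6");X=np.array([493.5,230.2,0])
c=proj(s,X+[0,0,31.5+149])[0];print("body centre pred",c,"tube",proj(s,[493.5,230.2,126]),"underside pred",proj(s,X+[0,0,152]))
h=cv2.cvtColor(s["color"],cv2.COLOR_RGB2HSV);m=((h[...,0]<12)|(h[...,0]>160))&(h[...,1]>110)
print([np.round(b,1) for b in blobs(m,20) if 190<b[1]<260 and 150<b[2]<240])
x,y=(c-[40,25]).astype(int)
cv2.imwrite("pics/c7.png",cv2.resize(s["color"][y:y+60,x:x+80,::-1],(800,600),interpolation=cv2.INTER_CUBIC));print(x,y)
E
```

```text
56.71472170759531 11.999926446005702 [-0.23  0.23 -1.1 ] 31.9667 [493.5 230.2 150. ]
body centre pred [218.6750075 188.1303107] tube [[220.96819569 203.13663983]] underside pred [[219.88831635 196.07131377]]
[array([119. , 212.9, 191.3, 208. , 183. ,  11. ,  17. ]), array([ 79. , 208.3, 217.2, 205. , 211. ,   9. ,  15. ])]
178 163
```

View pics/c7.png

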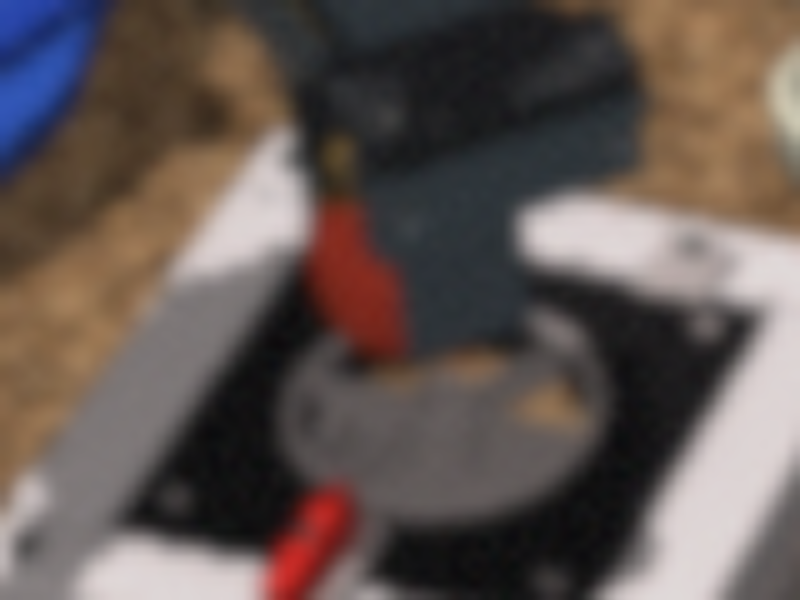

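The tomato's left edge at (208,190) and bottom at (218,199) match the prediction for being centred over the tube, (207.8) and (199.6). The wing is still square across. I'll lower it the last 10 mm, check and hand in.

```bash
python3 - <<'E'
from h import *
from workcell import ctrl
ctrl.move_linear([493.5,230.2,140],feed=20,max_force=6);ctrl.sleep(.6)
s=ctrl.get_image("scene");t=ctrl.get_image("top")
for d,w in((s,(200,175,235,207)),(t,(165,235,225,300))):
    h=cv2.cvtColor(d["color"],cv2.COLOR_RGB2HSV);m=((h[...,0]<12)|(h[...,0]>160))&(h[...,1]>110);k=np.zeros_like(m);k[w[1]:w[3],w[0]:w[2]]=1
    print(proj(d,[493.5,230.2,170.5]),[np.round(b,1) for b in blobs(m&k,10)])
print(ctrl.current_width(),ctrl.current_finger_force(),np.round(ctrl.current_force(),2),np.round(ctrl.current_ee_pos(),1),np.abs(ctrl.current_qd()).max(),ctrl.current_clock())
E
```

```text
[[219.10432543 190.94048538]] [array([116. , 213. , 193.2, 208. , 185. ,  11. ,  16. ])]
[[185.59321022 260.87538176]] []
56.949712017309096 11.999886715784669 [-0.86  0.53 -0.91] [493.5 230.2 140. ] 0.001154862188507707 33.3167
```

```bash
python3 -c "
from workcell import ctrl
print(ctrl.sign_off())"
```

```text
the job is handed in; nothing more can be done
None
```

I turned the turnbutton square across the cartridge's edge and handed in with the smaller tomato held still, stem up, centred over the coring tube about 15 mm above its rim by my measurements; no verdict came back.

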